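# Unstack painted planter slats onto their drying rests

## Robot

A 6-joint arm with a two-finger parallel gripper is mounted at the origin on the work surface. World frame = base frame: x ahead of the robot, y to its left, z up, the work surface at z = 0. Lengths are in m, angles in rad, forces in N, time in s.
With the tool pointing down it reaches from about 0.325 to 0.75 m from the base axis. Payload 7.6 kg.
Tool frame: the origin (TCP) lies on the front face of the gripper's body, between the roots of the fingers; the fingertips stand 73 mm ahead of it and the grasp point (between the pads) lies 54 mm ahead of it; z points along the fingers, y is the line along which they close (so a half turn about z gives the same grasp; the last joint's range is limited). The gripper opens to 85 mm and grips with 20 to 120 N. Pads are 22 mm wide; open, the fingers measure 114 mm over their backs; the gripper's body (76 mm by 85 mm) begins 54 mm behind the grasp point. The pads swing forward as they close: fully open they stand 13 mm farther back than shut.
Start: joints at [1.154, 0.052, 1.401, -0, 1.689, -0.07], TCP at [0.178, 0.494, 0.304] pointing down, gripper open.
Joint ranges: [-2.9, 2.9], [-0.91, 2.17], [0.12, 2.37], [-1.06, 4.2], [0.26, 2.73], [-2.93, 2.93]. Speed limits (rad/s): [2.57, 2.57, 3.01, 3.14, 3.14, 3.14].

## Interface

Orientations are given as [roll, pitch, yaw] about the fixed x, y, z axes, in that order (R = Rz(yaw) Ry(pitch) Rx(roll)).
In Python, from cell import manip gives the robot as it stands. The module is installed in compiled form; this text tells all that it offers.
- The arm moves only by the tool send_rows, never from a script. Its argument "steps" is a list of rows, each an object of numbers: "ax", "ay", "az": the turn, a rotation vector about the tool's x, y, z in degrees; "x", "y", "z": the shift along the tool's x, y, z in cm; "grip": the finger opening in cm, from 0 to 8.54. A call has 1 to 10 rows; each row is the pose to reach, as a shift and turn from the pose commanded when the call began, along the tool's axes at that moment; what a row does not reach only later rows make up. A row lasts 1/10 s, in which the tool goes at most 50 mm and 8.59 degrees, less where a joint would pass 70% of its speed; a pose out of reach is approached as far as the arm can. A call with a gripper value outside its range is refused whole. The fingers move at their own pace and stop on an object; "squeeze" is the grip in N (left out, the last holds). Time passes only in rows, so rows that repeat a pose let the fingers close. It gives the time, the measured TCP pose, the force, the opening and the grip force at its end, in the units of the state.
- manip.get_obs(): the state, without advancing time (a new reading comes with each control period).
- manip.capture(name): name is "scene" or "top" or "wrist"; returns a dict with "img" (420x560x3 uint8, red, green, blue), "intrinsics" (3x3 intrinsics, pixels), "D" ([k1, k2, p1, p2, k3] as OpenCV has them; the pictures are not rectified), "rvec" (rotation vector, rad) and "tvec" (3), from world to camera coordinates, as OpenCV has them. Camera axes: x right, y down, z forward; pixel columns grow to the right and rows downward; lengths in m; the calibration is good to about 2 mm. A picture is of the moment at which its call begins. There is no depth.
- manip.hand_in(): hands the job in; it is judged then, once.
The state is a dict: "time": time; "q": joint angles; "dq": joint speeds; "tau": joint torques, N m; "tcp_pos": TCP position; "orientation": TCP orientation; "contact_force": force on the tool from outside, world axes, zero at the start; "torque": the same for the moment, N m; "finger_gap": finger opening in m; "gripper_force": force on a finger pad.
Only numpy, scipy, OpenCV 4.12 (cv2) and the standard library are available. Lean on these libraries where they do the work, as an engineer would, in place of code of your own. Each camera call takes 0.05 s, during which the arm holds its last target. There are 200 camera calls.

## Task

Take the crosswise stack of four painted planter slats apart and lay each slat flat on the drying rest whose ends are painted in its colour: along the rest, centred, lying on both bearers. Keep the slats off the bench, and leave the paint tin and the glue bottle standing where they are.

Things in the scene. Friction and masses are not known exactly. Their poses are not given: they have to be found in the camera images.
- slat_green_mid (a point): Centre (half-way up) of the loose green painted wooden slat, 140 x 40 x 22 mm (x along it, y across, z up), 50 to 100 g. Starts in the lower layer of the stack, centre 39 mm up, 50 mm gap to the other lower slat. Stack stands on a fixed skid: 170 mm square board 8 mm thick, two bearers (tops 28 mm up) crossing under the lower slats 50 mm either side of their middles.
- rest_green_seat (a point): Where the green slat's centre must come: 36 mm above the bench over the middle of the fixed drying rest with green ends. The rest: plywood foot 200 x 70 x 10 mm, x along it, two bare bearers across it 45 mm either side of the middle, 14 mm wide, 60 mm long, tops 25 mm above the bench. The slat lies along x, either way round.
- slat_red_mid (a point): Centre (half-way up) of the loose red painted wooden slat, 140 x 40 x 22 mm (x along it, y across, z up), 50 to 100 g. Starts in the lower layer of the stack, centre 39 mm up, 50 mm gap to the other lower slat. Stack stands on a fixed skid: 170 mm square board 8 mm thick, two bearers (tops 28 mm up) crossing under the lower slats 50 mm either side of their middles.
- rest_red_seat (a point): Where the red slat's centre must come: 36 mm above the bench over the middle of the fixed drying rest with red ends. The rest: plywood foot 200 x 70 x 10 mm, x along it, two bare bearers across it 45 mm either side of the middle, 14 mm wide, 60 mm long, tops 25 mm above the bench. The slat lies along x, either way round.
- slat_yellow_mid (a point): Centre (half-way up) of the loose yellow painted wooden slat, 140 x 40 x 22 mm (x along it, y across, z up), 50 to 100 g. Starts in the upper layer of the stack, centre 61 mm up, lying across the two lower slats (45 mm either side of its middle), with a 50 mm gap to the other upper slat, parallel to it.
- rest_yellow_seat (a point): Where the yellow slat's centre must come: 36 mm above the bench over the middle of the fixed drying rest with yellow ends. The rest: plywood foot 200 x 70 x 10 mm, x along it, two bare bearers across it 45 mm either side of the middle, 14 mm wide, 60 mm long, tops 25 mm above the bench. The slat lies along x, either way round.
- slat_blue_mid (a point): Centre (half-way up) of the loose blue painted wooden slat, 140 x 40 x 22 mm (x along it, y across, z up), 50 to 100 g. Starts in the upper layer of the stack, centre 61 mm up, lying across the two lower slats (45 mm either side of its middle), with a 50 mm gap to the other upper slat, parallel to it.
- rest_blue_seat (a point): Where the blue slat's centre must come: 36 mm above the bench over the middle of the fixed drying rest with blue ends. The rest: plywood foot 200 x 70 x 10 mm, x along it, two bare bearers across it 45 mm either side of the middle, 14 mm wide, 60 mm long, tops 25 mm above the bench. The slat lies along x, either way round.
- paint_tin_mid (a point): Middle (50 mm up) of a standing loose paint tin, 80 mm diameter, 100 mm high, with a white band; a bystander.
- glue_bottle_mid (a point): Middle (75 mm up) of a standing loose white glue bottle with a red cap, 56 mm diameter, 150 mm high; a bystander.
Things that resemble listed ones, but are neither listed nor needed, are in the scene too. Leave any black look-alike of the part that bears rest_green_seat alone.

How it is judged:
By the outcome, as a careful person would: the job done as asked, in the order asked, and still so for the second after the job is handed in, with the robot touching nothing.
It also fails if it takes over 112 s, if anything falls off the work surface, if the arm or the gripper's body presses on something with over 40 N, if the wrist force passes 120 N, or if a joint passes its speed limit or range.

## Working session

There is one attempt and no reset: what is moved stays moved. The work goes in short steps, Python scripts to look and compute and a tool call to move; the robot and the scene stay as the last step left them, time stands still between calls to the robot, and variables do not carry over. Pictures are saved under pics/ and viewed, at most 14 in all, crops included, and the job is handed in when it is done.

Besides the shell and the picture viewer there is one more tool, called after "Request:" as a command line: name --argument value ..., lists and objects as JSON in quotes. send_rows: Moves the arm, as the interface text tells. Its arguments: {"type":"object","properties":{"steps":{"type":"array","items":{"type":"object","properties":{"ax":{"type":"number"},"ay":{"type":"number"},"az":{"type":"number"},"x":{"type":"number"},"y":{"type":"number"},"z":{"type":"number"},"grip":{"type":"number"}}}},"squeeze":{"type":"number"}},"required":["steps"]}

```bash
mkdir -p pics
cat > h.py <<'E'
import numpy as np, cv2
from cell import manip
def cap(n,f=None):
    c=manip.capture(n)
    if f: cv2.imwrite('pics/'+f,cv2.cvtColor(c['img'],cv2.COLOR_RGB2BGR))
    return c
def ray(c,uv,z):
    p=cv2.undistortPoints(np.array(uv,float).reshape(-1,1,2),c['intrinsics'],c['D']).reshape(-1,2)
    R=cv2.Rodrigues(c['rvec'])[0]; o=-R.T@np.ravel(c['tvec'])
    d=np.c_[p,np.ones(len(p))]@R
    return o+d*((z-o[2])/d[:,2])[:,None]
E
python3 - <<'E'
from h import *
cap('top','top1.png');cap('scene','sc1.png')
o=manip.get_obs();print({k:np.round(o[k],3) for k in('time','tcp_pos','orientation','contact_force','finger_gap')})
E
```

```text
{'time': np.float64(0.1), 'tcp_pos': array([0.178, 0.494, 0.303]), 'orientation': array([-3.14 , -0.   ,  2.795]), 'contact_force': array([ 0.242, -1.062,  0.108]), 'finger_gap': np.float64(0.086)}
```

View pics/top1.png

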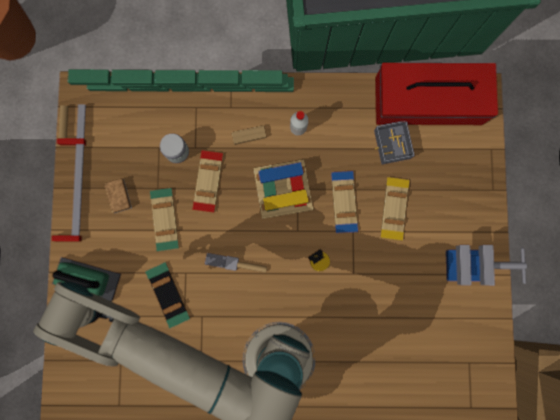

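View pics/sc1.png

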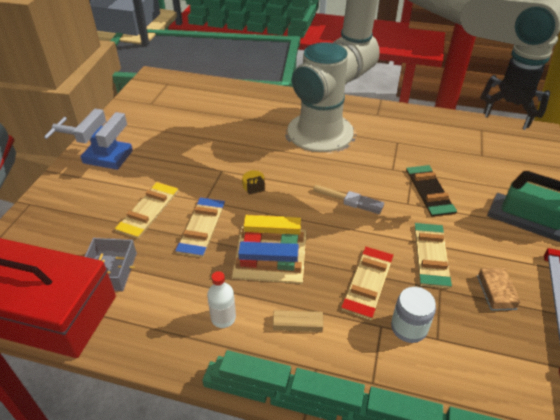

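Top view: the stack is at (284,189), with blue on top at (281,172), yellow at (286,201), green below at left and red below at right. The rests are red (207,182), green (164,219), blue (344,202) and yellow (395,208). The black decoy is at (167,295), the tin at (174,148) and the bottle at (300,122).

```bash
cat >> h.py <<'E'
HUE={'red':[(0,8),(172,180)],'green':[(60,95)],'blue':[(100,125)],'yellow':[(22,34)]}
def mask(c,col,roi,smin=140,vmin=40):
    hsv=cv2.cvtColor(c['img'],cv2.COLOR_RGB2HSV); m=np.zeros(hsv.shape[:2],np.uint8)
    for a,b in HUE[col]: m|=cv2.inRange(hsv,(a,smin,vmin),(b,255,255))
    r=np.zeros_like(m); x0,y0,x1,y1=roi; r[y0:y1,x0:x1]=m[y0:y1,x0:x1]; return r
def rect(c,m,z):
    uv=np.argwhere(m)[:,::-1].astype(float)
    P=ray(c,uv,z)[:,:2].astype(np.float32)
    (a,b),(w,h),_=r=cv2.minAreaRect(P*1000)
    B=cv2.boxPoints(r); e=[B[1]-B[0],B[2]-B[1]]; e=max(e,key=np.linalg.norm)
    return np.round([a,b,max(w,h),min(w,h),np.degrees(np.arctan2(e[1],e[0]))%180],1),len(uv)
E
python3 - <<'E'
from h import *
c=cap('top')
for col,roi in {'red':(188,145,228,220),'green':(145,183,185,255),'blue':(328,165,362,240),'yellow':(378,172,415,245)}.items():
    print('rest',col,rect(c,mask(c,col,roi,smin=185 if col=='yellow' else 140),.010))
S=(250,155,320,222)
for col in('blue','yellow'): print(col,rect(c,mask(c,col,S,185 if col=='yellow' else 140,100),.072))
for col in('red','green'): print(col,rect(c,mask(c,col,S),.05))
for n,roi in(('tin',[174,148]),('bottle',[300,122])): print(n,ray(c,[roi],.1))
v=c['img'].copy()
cr=cv2.resize(v[130:260,130:430],None,fx=2.6,fy=2.6,interpolation=cv2.INTER_CUBIC)
mm=np.zeros(v.shape[:2],np.uint8)
for col in HUE: mm|=mask(c,col,(130,130,430,260),185 if col=='yellow' else 140)
cr2=cv2.cvtColor(cv2.resize(mm[140:230,240:330],None,fx=2.6,fy=2.6),cv2.COLOR_GRAY2RGB)
o=np.zeros((338+234,780,3),np.uint8);o[:338]=cr;o[338:,:234]=cr2
cv2.imwrite('pics/c2.png',o[:,:,::-1])
E
```

```text
rest red (array([571.8, 236.7, 201.2,  72.7, 172.5]), 361)Traceback (most recent call last):
  File "<stdin>", line 4, in <module>
  File "h.py", line 19, in rect
    P=ray(c,uv,z)[:,:2].astype(np.float32)
      ~~~^^^^^^^^
  File "h.py", line 8, in ray
    p=cv2.undistortPoints(np.array(uv,float).reshape(-1,1,2),c['intrinsics'],c['D']).reshape(-1,2)
      ~~~~~~~~~~~~~~~~~~~^^^^^^^^^^^^^^^^^^^^^^^^^^^^^^^^^^^^^^^^^^^^^^^^^^^^^^^^^^^
cv2.error: OpenCV(4.12.0) /io/opencv/modules/calib3d/src/undistort.dispatch.cpp:347: error: (-215:Assertion failed) CV_IS_MAT(_src) && CV_IS_MAT(_dst) && (_src->rows == 1 || _src->cols == 1) && (_dst->rows == 1 || _dst->cols == 1) && _src->cols + _src->rows - 1 == _dst->rows + _dst->cols - 1 && (CV_MAT_TYPE(_src->type) == CV_32FC2 || CV_MAT_TYPE(_src->type) == CV_64FC2) && (CV_MAT_TYPE(_dst->type) == CV_32FC2 || CV_MAT_TYPE(_dst->type) == CV_64FC2) in function 'cvUndistortPointsInternal'
```

```bash
sed -i "s/'green':\[(60,95)\]/'green':[(45,95)]/" h.py
python3 - <<'E'
from h import *
c=cap('top')
hsv=cv2.cvtColor(c['img'],cv2.COLOR_RGB2HSV);print(hsv[194,161],hsv[244,167],hsv[188,269],hsv[186,296])
sm={'yellow':185,'green':80,'red':140,'blue':140}
for col,roi in {'red':(188,145,228,220),'green':(145,183,185,255),'blue':(328,165,362,240),'yellow':(378,172,415,245)}.items():
    print('rest',col,rect(c,mask(c,col,roi,sm[col]),.010))
S=(250,155,320,222)
for col in('blue','yellow'): print(col,rect(c,mask(c,col,S,sm[col],100),.072))
for col in('red','green'): print(col,rect(c,mask(c,col,S,sm[col]),.05))
print(ray(c,[[174,148],[300,122]],.1))
mm=np.zeros((420,560),np.uint8)
for col in HUE: mm|=mask(c,col,(130,130,430,260),sm[col])
R=lambda a:cv2.resize(a[130:260,130:430],None,fx=2.2,fy=2.2)
cv2.imwrite('pics/c2.png',np.vstack([R(c['img'][:,:,::-1]),R(cv2.merge([mm]*3))]))
E
```

```text
[ 74 117  96] [ 73 112  98] [ 74 110  97] [  1 213 133]
rest red (array([572. , 236.7, 201.6,  72.7, 172.5]), 360)
rest green (array([445.2, 376.4, 196.5,  66.9,   8.1]), 274)
rest blue (array([ 504.7, -212.9,  196. ,   66.8,    3.6]), 269)
rest yellow (array([ 484.4, -378. ,  199.8,   71.5,  172.7]), 334)
blue (array([591. ,  -3.7, 135.5,  38. , 101.8]), 473)
yellow (array([502.4, -19.4, 137.9,  40. , 101. ]), 532)
red (array([533. , -61. ,  97.4,  39.2,  11.1]), 185)
green (array([541.4,  32.1,  44.9,  33.8,   9.8]), 146)
[[ 0.66040297  0.33214909  0.1       ]
 [ 0.74645526 -0.06457556  0.1       ]]
```

View pics/c2.png

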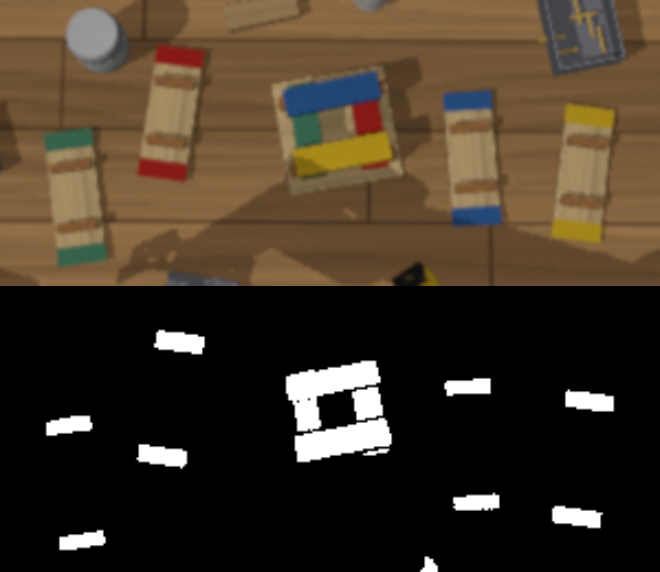

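```bash
cat >> h.py <<'E'
from scipy.spatial.transform import Rotation as Ro
def go(x,y,z,yaw):
    """mm, deg, tool down: shift (cm) and turn (deg) in tool axes from the present pose"""
    o=manip.get_obs(); R=Ro.from_euler('xyz',o['orientation'])
    d=R.inv().apply(np.array([x,y,z])/1000-o['tcp_pos'])*100
    t=(R.inv()*Ro.from_euler('xyz',[180,0,yaw],degrees=True)).as_rotvec(degrees=True)
    print('shift',np.round(d,2),'turn',np.round(t,1),'rows',max(np.linalg.norm(d)/5,np.linalg.norm(t)/8.59).round(1))
E
python3 -c "
from h import *
go(547,-12,300,100.7)"
```

```text
shift [-51.85 -35.03   0.37] turn [-0.   0.  59.4] rows 12.5
```

Request:
send_rows --steps '[{"x": -26, "y": -17.5, "z": 0.4, "az": 30}, {"x": -26, "y": -17.5, "z": 0.4, "az": 30}, {"x": -26, "y": -17.5, "z": 0.4, "az": 30}, {"x": -26, "y": -17.5, "z": 0.4, "az": 30}, {"x": -26, "y": -17.5, "z": 0.4, "az": 30}, {"x": -51.8, "y": -35, "z": 0.4, "az": 59.4}, {"x": -51.8, "y": -35, "z": 0.4, "az": 59.4}, {"x": -51.8, "y": -35, "z": 0.4, "az": 59.4}, {"x": -51.8, "y": -35, "z": 0.4, "az": 59.4}, {"x": -51.8, "y": -35, "z": 0.4, "az": 59.4}]'

```text
schema error: expected keys ax, ay, az, x, y, z, grip
```

```bash
python3 -c "
from h import *
go(547,-12,300,100.7)"
```

```text
shift [-51.85 -35.03   0.37] turn [-0.   0.  59.4] rows 12.5
```

Request:
send_rows --steps '[{"ax": 0, "ay": 0, "az": 59.4, "x": -51.8, "y": -35, "z": 0.4, "grip": 8.5}, {"ax": 0, "ay": 0, "az": 59.4, "x": -51.8, "y": -35, "z": 0.4, "grip": 8.5}, {"ax": 0, "ay": 0, "az": 59.4, "x": -51.8, "y": -35, "z": 0.4, "grip": 8.5}, {"ax": 0, "ay": 0, "az": 59.4, "x": -51.8, "y": -35, "z": 0.4, "grip": 8.5}, {"ax": 0, "ay": 0, "az": 59.4, "x": -51.8, "y": -35, "z": 0.4, "grip": 8.5}, {"ax": 0, "ay": 0, "az": 59.4, "x": -51.8, "y": -35, "z": 0.4, "grip": 8.5}, {"ax": 0, "ay": 0, "az": 59.4, "x": -51.8, "y": -35, "z": 0.4, "grip": 8.5}, {"ax": 0, "ay": 0, "az": 59.4, "x": -51.8, "y": -35, "z": 0.4, "grip": 8.5}, {"ax": 0, "ay": 0, "az": 59.4, "x": -51.8, "y": -35, "z": 0.4, "grip": 8.5}, {"ax": 0, "ay": 0, "az": 59.4, "x": -51.8, "y": -35, "z": 0.4, "grip": 8.5}]' --squeeze 40

```text
time: 1.2
tcp_pos: [0.4737, 0.0877, 0.3007]
orientation: [3.141, -0.0, 1.758]
contact_force: [0.3, 1.2, 0.6]
finger_gap: 0.0849
gripper_force: 0.0
```

```bash
python3 -c "
from h import *
go(547,-12,300,100.7)"
```

```text
shift [-11.16   5.35   0.07] turn [ 0. -0.  0.] rows 2.5
```

Request:
send_rows --steps '[{"ax": 0, "ay": 0, "az": 0, "x": -11, "y": 5.3, "z": 0, "grip": 8.5}, {"ax": 0, "ay": 0, "az": 0, "x": -11, "y": 5.3, "z": 0, "grip": 8.5}, {"ax": 0, "ay": 0, "az": 0, "x": -11, "y": 5.3, "z": 0, "grip": 8.5}, {"ax": 0, "ay": 0, "az": 0, "x": -11, "y": 5.3, "z": 0, "grip": 8.5}, {"ax": 0, "ay": 0, "az": 0, "x": -11, "y": 5.3, "z": 0, "grip": 8.5}]'

```text
time: 1.7
tcp_pos: [0.5453, -0.0084, 0.3003]
orientation: [-3.141, -0.001, 1.757]
contact_force: [-0.9, -0.4, -0.4]
finger_gap: 0.0848
gripper_force: 0.0
```

Run:
```python
from h import *
go(547,-12,300,100.7)
c=cap('wrist','w1.png')
sm={'yellow':185,'green':80,'red':140,'blue':140}
F=(0,0,560,420)
for col,z in(('blue',.072),('yellow',.072),('red',.05),('green',.05)): print(col,rect(c,mask(c,col,F,sm[col]),z))
```

```text
shift [-0.38  0.1   0.02] turn [-0.1 -0.  -0. ] rows 0.1
blue (array([592.9, -59.9, 258. ,  60. ,  93.4]), 9253)
yellow (array([414.1, -40.8, 230.9, 140.3,  14.8]), 1987)
red (array([670.3, -71.7, 376.1,  68.2, 173.5]), 3239)
green (array([560.7,  37.7,  97.5,  39.4,   8.9]), 2945)
```

View pics/w1.png

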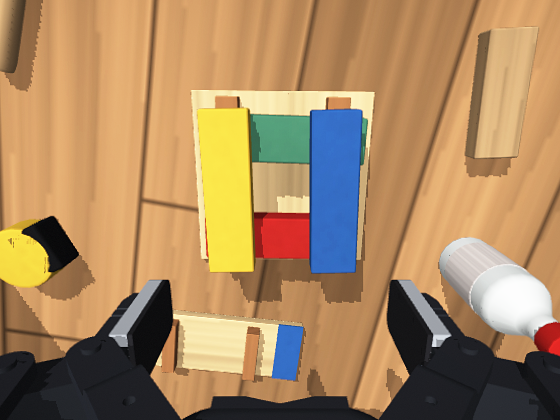

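Wrist view: yellow is at (226,190), blue at (336,190), green below at (280,138) and red at (282,236). The stack is intact.

```bash
cat >> h.py <<'E'
SM={'yellow':150,'green':80,'red':140,'blue':140}
def big(c,col,roi,z):
    m=mask(c,col,roi,SM[col]); n,l,s,_=cv2.connectedComponentsWithStats(m)
    return rect(c,(l==1+np.argmax(s[1:,4])).astype(np.uint8),z)
E
python3 - <<'E'
from h import *
c=cap('wrist')
F=(180,80,380,280)
for col,z in(('blue',.072),('yellow',.072),('red',.05),('green',.05)): print(col,big(c,col,F,z))
R=cv2.Rodrigues(c['rvec'])[0];print(-R.T@c['tvec'].ravel(),R[2])
print(ray(c,[[310,110],[362,110],[356,272],[312,272]],.072))
E
```

```text
blue (array([589.5,  -1.6, 139.6,  40.7, 101.8]), 7929)
yellow (array([502.6, -17.1, 139.3,  40.8, 101.6]), 7742)
red (array([554.8, -52.6,  50.4,  45.5,  10.7]), 2495)
green (array([537.1,  34.1,  50.5,  40.3,  10.7]), 2756)
[0.53033762 0.06748491 0.37161371] [ 0.05509215 -0.29168047 -0.95492793]
[[ 0.55530482  0.06283461  0.072     ]
 [ 0.59493531  0.07025314  0.072     ]
 [ 0.62460007 -0.06512069  0.072     ]
 [ 0.5862607  -0.07245787  0.072     ]]
```

```bash
python3 -c "
from h import *
go(589.5,-1.6,110,101.7)"
```

```text
shift [-0.26  4.48 19.08] turn [ 0.  -0.  -0.9] rows 3.9
```

Request:
send_rows --steps '[{"ax": 0, "ay": 0, "az": -0.9, "x": -0.2, "y": 4.5, "z": 2, "grip": 6.6}, {"ax": 0, "ay": 0, "az": -0.9, "x": -0.2, "y": 4.5, "z": 7, "grip": 6.6}, {"ax": 0, "ay": 0, "az": -0.9, "x": -0.2, "y": 4.5, "z": 11, "grip": 6.6}, {"ax": 0, "ay": 0, "az": -0.9, "x": -0.2, "y": 4.5, "z": 13, "grip": 6.6}, {"ax": 0, "ay": 0, "az": -0.9, "x": -0.2, "y": 4.5, "z": 15, "grip": 6.6}, {"ax": 0, "ay": 0, "az": -0.9, "x": -0.2, "y": 4.5, "z": 17, "grip": 6.6}, {"ax": 0, "ay": 0, "az": -0.9, "x": -0.2, "y": 4.5, "z": 19, "grip": 6.6}, {"ax": 0, "ay": 0, "az": -0.9, "x": -0.2, "y": 4.5, "z": 19, "grip": 6.6}, {"ax": 0, "ay": 0, "az": -0.9, "x": -0.2, "y": 4.5, "z": 19, "grip": 6.6}]'

```text
time: 2.7
tcp_pos: [0.5899, -0.0012, 0.1114]
orientation: [3.141, -0.0, 1.775]
contact_force: [0.2, 0.5, 1.5]
finger_gap: 0.0659
gripper_force: 0.0
```

```bash
python3 -c "
from h import *
go(589.5,-1.6,110,101.7)"
```

```text
shift [-0.03 -0.05  0.14] turn [ 0. -0.  0.] rows 0.0
```

Close, then lift 10 cm.

Request:
send_rows --steps '[{"ax": 0, "ay": 0, "az": 0, "x": 0, "y": 0, "z": 0, "grip": 3.5}, {"ax": 0, "ay": 0, "az": 0, "x": 0, "y": 0, "z": 0, "grip": 3.5}, {"ax": 0, "ay": 0, "az": 0, "x": 0, "y": 0, "z": 0, "grip": 3.5}, {"ax": 0, "ay": 0, "az": 0, "x": 0, "y": 0, "z": 0, "grip": 3.5}, {"ax": 0, "ay": 0, "az": 0, "x": 0, "y": 0, "z": 0, "grip": 3.5}, {"ax": 0, "ay": 0, "az": 0, "x": 0, "y": 0, "z": -2, "grip": 3.5}, {"ax": 0, "ay": 0, "az": 0, "x": 0, "y": 0, "z": -5, "grip": 3.5}, {"ax": 0, "ay": 0, "az": 0, "x": 0, "y": 0, "z": -10, "grip": 3.5}, {"ax": 0, "ay": 0, "az": 0, "x": 0, "y": 0, "z": -10, "grip": 3.5}]'

```text
time: 3.6
tcp_pos: [0.5925, -0.0023, 0.2192]
orientation: [3.128, 0.004, 1.774]
contact_force: [0.5, -0.5, 0.5]
finger_gap: 0.0395
gripper_force: 40.7
```

```bash
python3 -c "
from h import *
go(504.7,-212.9,211,183.6)"
```

```text
shift [-18.86 -12.85   0.72] turn [  0.5   0.7 -82. ] rows 9.5
```

Request:
send_rows --steps '[{"ax": 0, "ay": 0, "az": -8, "x": -2, "y": -1.4, "z": 0, "grip": 3.5}, {"ax": 0, "ay": 0, "az": -16, "x": -4, "y": -2.8, "z": 0, "grip": 3.5}, {"ax": 0, "ay": 0, "az": -24, "x": -6, "y": -4.2, "z": 0, "grip": 3.5}, {"ax": 0, "ay": 0, "az": -32, "x": -8, "y": -5.6, "z": 0, "grip": 3.5}, {"ax": 0, "ay": 0, "az": -40, "x": -10, "y": -7, "z": 0, "grip": 3.5}, {"ax": 0, "ay": 0, "az": -48, "x": -12, "y": -8.4, "z": 0, "grip": 3.5}, {"ax": 0, "ay": 0, "az": -56, "x": -14, "y": -9.8, "z": 0, "grip": 3.5}, {"ax": 0, "ay": 0, "az": -64, "x": -16, "y": -11.2, "z": 0, "grip": 3.5}, {"ax": 0, "ay": 0, "az": -72, "x": -18, "y": -12.6, "z": 0, "grip": 3.5}, {"ax": 0, "ay": 0, "az": -80, "x": -18.9, "y": -12.9, "z": 0, "grip": 3.5}]'

```text
time: 4.6
tcp_pos: [0.5008, -0.215, 0.2105]
orientation: [-3.141, -0.0, -3.109]
contact_force: [-0.2, 0.8, -0.5]
finger_gap: 0.0396
gripper_force: 40.6
```

Request:
send_rows --steps '[{"ax": 0, "ay": 0, "az": -2, "x": 0, "y": 0, "z": 0, "grip": 3.5}, {"ax": 0, "ay": 0, "az": -2, "x": 0, "y": 0, "z": 0, "grip": 3.5}, {"ax": 0, "ay": 0, "az": -2, "x": 0, "y": 0, "z": 0, "grip": 3.5}, {"ax": 0, "ay": 0, "az": -2, "x": 0, "y": 0, "z": 0, "grip": 3.5}]'

```text
time: 5.0
tcp_pos: [0.5018, -0.213, 0.2106]
orientation: [3.142, -0.0, -3.079]
contact_force: [0.2, -0.1, -0.5]
finger_gap: 0.0392
gripper_force: 40.6
```

Run:
```python
from h import *
go(504.7,-212.9,86,183.6)
c=cap('wrist','w2.png')
print(np.round(manip.get_obs()['orientation'],3))
```

```text
shift [-2.900e-01 -1.000e-02  1.246e+01] turn [ 0. -0.  0.] rows 2.5
[ 3.141  0.    -3.078]
```

View pics/w2.png

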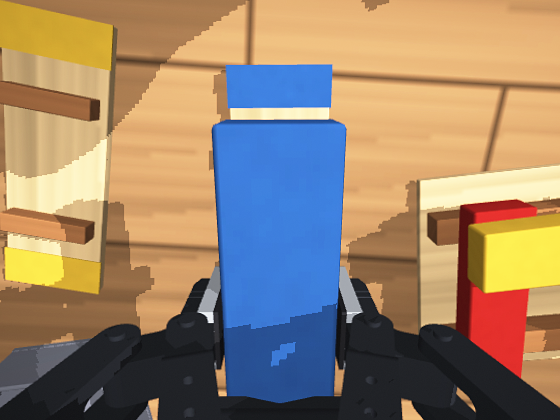

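Blue is held square and lines up with its rest: slat end at row ~124, rest end at (228..332, 66).

Run:
```python
from h import *
c=cap('wrist')
o=manip.get_obs(); R=Ro.from_euler('xyz',o['orientation'])
f=lambda uv,z:np.round(R.inv().apply(ray(c,uv,z)-o['tcp_pos'])*1000,1)
print(f([[214,126],[346,126]],o['tcp_pos'][2]-.039),f([[228,66],[332,66]],.010))
```

```text
[[ 68.7 -18.3  39. ]
 [ 68.7  19.8  39. ]] [[ 96.6 -34.2 200.6]
 [ 96.6  36.5 200.7]]
```

Request:
send_rows --steps '[{"ax": 0, "ay": 0, "az": 0, "x": -0.25, "y": 0, "z": 4, "grip": 3.5}, {"ax": 0, "ay": 0, "az": 0, "x": -0.25, "y": 0, "z": 8, "grip": 3.5}, {"ax": 0, "ay": 0, "az": 0, "x": -0.25, "y": 0, "z": 10, "grip": 3.5}, {"ax": 0, "ay": 0, "az": 0, "x": -0.25, "y": 0, "z": 11.2, "grip": 3.5}, {"ax": 0, "ay": 0, "az": 0, "x": -0.25, "y": 0, "z": 12, "grip": 3.5}, {"ax": 0, "ay": 0, "az": 0, "x": -0.25, "y": 0, "z": 12.4, "grip": 3.5}, {"ax": 0, "ay": 0, "az": 0, "x": -0.25, "y": 0, "z": 12.4, "grip": 3.5}, {"ax": 0, "ay": 0, "az": 0, "x": -0.25, "y": 0, "z": 12.4, "grip": 3.5}]'

```text
time: 5.9
tcp_pos: [0.5049, -0.2133, 0.0879]
orientation: [-3.14, 0.002, -3.078]
contact_force: [-0.1, 0.3, -0.4]
finger_gap: 0.0397
gripper_force: 40.7
```

Request:
send_rows --steps '[{"ax": 0, "ay": 0, "az": 0, "x": 0, "y": 0, "z": 0.05, "grip": 3.5}, {"ax": 0, "ay": 0, "az": 0, "x": 0, "y": 0, "z": 0.05, "grip": 3.5}, {"ax": 0, "ay": 0, "az": 0, "x": 0, "y": 0, "z": 0.05, "grip": 3.5}]'

```text
time: 6.2
tcp_pos: [0.5049, -0.2133, 0.0876]
orientation: [-3.141, 0.002, -3.078]
contact_force: [-2.0, 1.0, 5.1]
finger_gap: 0.0391
gripper_force: 41.3
```

Request:
send_rows --steps '[{"ax": 0, "ay": 0, "az": 0, "x": 0, "y": 0, "z": 0, "grip": 6.6}, {"ax": 0, "ay": 0, "az": 0, "x": 0, "y": 0, "z": 0, "grip": 6.6}, {"ax": 0, "ay": 0, "az": 0, "x": 0, "y": 0, "z": 0, "grip": 6.6}, {"ax": 0, "ay": 0, "az": 0, "x": 0, "y": 0, "z": -2, "grip": 6.6}, {"ax": 0, "ay": 0, "az": 0, "x": 0, "y": 0, "z": -5, "grip": 6.6}, {"ax": 0, "ay": 0, "az": 0, "x": 0, "y": 0, "z": -9, "grip": 6.6}, {"ax": 0, "ay": 0, "az": 0, "x": 0, "y": 0, "z": -13, "grip": 6.6}, {"ax": 0, "ay": 0, "az": 0, "x": 0, "y": 0, "z": -13, "grip": 6.6}, {"ax": 0, "ay": 0, "az": 0, "x": 0, "y": 0, "z": -13, "grip": 6.6}]'

```text
time: 7.1
tcp_pos: [0.5045, -0.2132, 0.2169]
orientation: [-3.141, 0.002, -3.078]
contact_force: [0.1, 0.4, -0.6]
finger_gap: 0.0658
gripper_force: 0.0
```

Run:
```python
from h import *
go(502.6,-17.1,210,101.6)
c=cap('wrist','w3.png')
```

```text
shift [-1.05 19.58  0.68] turn [ 0.   0.1 82. ] rows 9.5
```

View pics/w3.png

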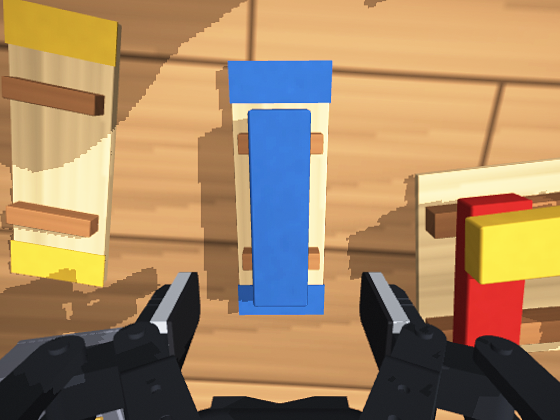

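Blue lies on both bearers at (279,205), straight and centred. Yellow is next.

Request:
send_rows --steps '[{"ax": 0, "ay": 0, "az": 8.2, "x": -0.1, "y": 2, "z": 0.1, "grip": 6.6}, {"ax": 0, "ay": 0, "az": 16.4, "x": -0.2, "y": 4, "z": 0.1, "grip": 6.6}, {"ax": 0, "ay": 0, "az": 24.6, "x": -0.3, "y": 6, "z": 0.2, "grip": 6.6}, {"ax": 0, "ay": 0, "az": 32.8, "x": -0.4, "y": 8, "z": 0.2, "grip": 6.6}, {"ax": 0, "ay": 0, "az": 41, "x": -0.5, "y": 10, "z": 0.3, "grip": 6.6}, {"ax": 0, "ay": 0, "az": 49.2, "x": -0.6, "y": 12, "z": 0.4, "grip": 6.6}, {"ax": 0, "ay": 0, "az": 57.4, "x": -0.8, "y": 14, "z": 0.5, "grip": 6.6}, {"ax": 0, "ay": 0, "az": 65.6, "x": -0.9, "y": 16, "z": 0.6, "grip": 6.6}, {"ax": 0, "ay": 0, "az": 73.8, "x": -1, "y": 18, "z": 0.6, "grip": 6.6}, {"ax": 0, "ay": 0, "az": 82, "x": -1.05, "y": 19.6, "z": 0.7, "grip": 6.6}]'

```text
time: 8.15
tcp_pos: [0.5016, -0.0157, 0.2071]
orientation: [-3.138, -0.001, 1.768]
contact_force: [-0.1, -0.1, 0.2]
finger_gap: 0.0663
gripper_force: 0.0
```

Request:
send_rows --steps '[{"ax": 0, "ay": 0, "az": 0, "x": 0, "y": 0, "z": 0, "grip": 6.6}, {"ax": 0, "ay": 0, "az": 0, "x": 0, "y": 0, "z": 0, "grip": 6.6}, {"ax": 0, "ay": 0, "az": 0, "x": 0, "y": 0, "z": 0, "grip": 6.6}]'

```text
time: 8.45
tcp_pos: [0.5022, -0.0174, 0.2084]
orientation: [-3.14, -0.0, 1.776]
contact_force: [0.2, 0.2, 0.3]
finger_gap: 0.0661
gripper_force: 0.0
```

Run:
```python
from h import *
c=cap('wrist','w4.png')
print(big(c,'yellow',(170,0,390,420),.072))
go(502.6,-17.1,110,101.6)
```

```text
(array([501.8, -17.3, 139.2,  39.7, 101.5]), 14778)
shift [0.03 0.05 9.87] turn [-0.1 -0.   0.1] rows 2.0
```

Request:
send_rows --steps '[{"ax": 0, "ay": 0, "az": 0, "x": 0, "y": 0, "z": 3, "grip": 6.6}, {"ax": 0, "ay": 0, "az": 0, "x": 0, "y": 0, "z": 5.5, "grip": 6.6}, {"ax": 0, "ay": 0, "az": 0, "x": 0, "y": 0, "z": 7.5, "grip": 6.6}, {"ax": 0, "ay": 0, "az": 0, "x": 0, "y": 0, "z": 9, "grip": 6.6}, {"ax": 0, "ay": 0, "az": 0, "x": 0, "y": 0, "z": 9.8, "grip": 6.6}, {"ax": 0, "ay": 0, "az": 0, "x": 0, "y": 0, "z": 9.8, "grip": 6.6}, {"ax": 0, "ay": 0, "az": 0, "x": 0, "y": 0, "z": 9.8, "grip": 3.5}, {"ax": 0, "ay": 0, "az": 0, "x": 0, "y": 0, "z": 9.8, "grip": 3.5}, {"ax": 0, "ay": 0, "az": 0, "x": 0, "y": 0, "z": 9.8, "grip": 3.5}, {"ax": 0, "ay": 0, "az": 0, "x": 0, "y": 0, "z": 9.8, "grip": 3.5}]'

```text
time: 9.5
tcp_pos: [0.503, -0.0169, 0.1124]
orientation: [3.139, 0.001, 1.774]
contact_force: [-0.8, -1.3, 5.8]
finger_gap: 0.0393
gripper_force: 41.8
```

Request:
send_rows --steps '[{"ax": 0, "ay": 0, "az": 0, "x": 0, "y": 0, "z": 0, "grip": 3.5}, {"ax": 0, "ay": 0, "az": 0, "x": 0, "y": 0, "z": -2, "grip": 3.5}, {"ax": 0, "ay": 0, "az": 0, "x": 0, "y": 0, "z": -5, "grip": 3.5}, {"ax": 0, "ay": 0, "az": 0, "x": 0, "y": 0, "z": -8, "grip": 3.5}, {"ax": 0, "ay": 0, "az": 0, "x": 0, "y": 0, "z": -10, "grip": 3.5}, {"ax": 0, "ay": 0, "az": 0, "x": 0, "y": 0, "z": -10, "grip": 3.5}, {"ax": 0, "ay": 0, "az": 0, "x": 0, "y": 0, "z": -10, "grip": 3.5}]'

```text
time: 10.2
tcp_pos: [0.5021, -0.0167, 0.2105]
orientation: [-3.141, -0.0, 1.774]
contact_force: [-0.1, 1.1, -1.0]
finger_gap: 0.0392
gripper_force: 41.2
```

Run:
```python
from h import *
go(484.4,-378,211,172.7)
```

```text
shift [-35.03  -9.02  -0.06] turn [ -0.   -0.  -71.1] rows 8.3
```

Request:
send_rows --steps '[{"ax": 0, "ay": 0, "az": -7.5, "x": -3.7, "y": -0.9, "z": 0, "grip": 3.5}, {"ax": 0, "ay": 0, "az": -15, "x": -7.4, "y": -1.9, "z": 0, "grip": 3.5}, {"ax": 0, "ay": 0, "az": -22.5, "x": -11, "y": -2.8, "z": 0, "grip": 3.5}, {"ax": 0, "ay": 0, "az": -30, "x": -14.8, "y": -3.8, "z": 0, "grip": 3.5}, {"ax": 0, "ay": 0, "az": -37.5, "x": -18.5, "y": -4.7, "z": 0, "grip": 3.5}, {"ax": 0, "ay": 0, "az": -45, "x": -22.2, "y": -5.7, "z": 0, "grip": 3.5}, {"ax": 0, "ay": 0, "az": -52.5, "x": -25.9, "y": -6.6, "z": 0, "grip": 3.5}, {"ax": 0, "ay": 0, "az": -60, "x": -29.6, "y": -7.6, "z": 0, "grip": 3.5}, {"ax": 0, "ay": 0, "az": -66, "x": -32.6, "y": -8.4, "z": 0, "grip": 3.5}, {"ax": 0, "ay": 0, "az": -71.1, "x": -35, "y": -9, "z": 0, "grip": 3.5}]'

```text
time: 11.2
tcp_pos: [0.4837, -0.3792, 0.2083]
orientation: [3.139, -0.003, 3.018]
contact_force: [0.3, -0.5, -0.9]
finger_gap: 0.0393
gripper_force: 41.1
```

Request:
send_rows --steps '[{"ax": 0, "ay": 0, "az": 0, "x": 0, "y": 0, "z": 0, "grip": 3.5}, {"ax": 0, "ay": 0, "az": 0, "x": 0, "y": 0, "z": 0, "grip": 3.5}, {"ax": 0, "ay": 0, "az": 0, "x": 0, "y": 0, "z": 0, "grip": 3.5}]'

```text
time: 11.5
tcp_pos: [0.4848, -0.3766, 0.21]
orientation: [3.14, -0.002, 3.015]
contact_force: [0.6, 0.3, -0.7]
finger_gap: 0.0393
gripper_force: 41.1
```

Run:
```python
from h import *
c=cap('wrist','w5.png')
go(484.4,-378,87.4,172.7)
```

```text
shift [ 0.03 -0.16 12.31] turn [ 0.1 -0.1  0.1] rows 2.5
```

View pics/w5.png

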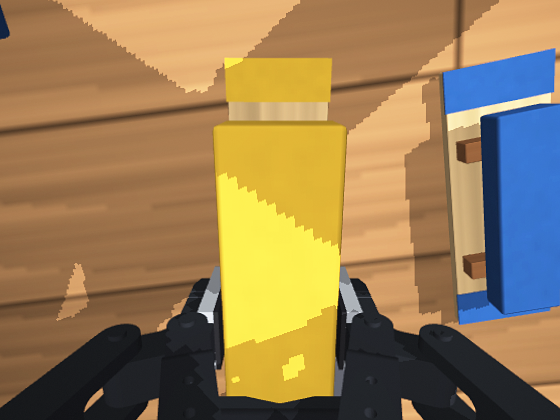

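Yellow is held square at (280,125) in line with its rest end (224..332, 58). Lowering.

Request:
send_rows --steps '[{"ax": 0, "ay": 0, "az": 0, "x": 0.1, "y": -0.05, "z": 4, "grip": 3.5}, {"ax": 0, "ay": 0, "az": 0, "x": 0.1, "y": -0.05, "z": 8, "grip": 3.5}, {"ax": 0, "ay": 0, "az": 0, "x": 0.1, "y": -0.05, "z": 10, "grip": 3.5}, {"ax": 0, "ay": 0, "az": 0, "x": 0.1, "y": -0.05, "z": 11.2, "grip": 3.5}, {"ax": 0, "ay": 0, "az": 0, "x": 0.1, "y": -0.05, "z": 12, "grip": 3.5}, {"ax": 0, "ay": 0, "az": 0, "x": 0.1, "y": -0.05, "z": 12.3, "grip": 3.5}, {"ax": 0, "ay": 0, "az": 0, "x": 0.1, "y": -0.05, "z": 12.3, "grip": 3.5}, {"ax": 0, "ay": 0, "az": 0, "x": 0.1, "y": -0.05, "z": 12.3, "grip": 3.5}, {"ax": 0, "ay": 0, "az": 0, "x": 0.1, "y": -0.05, "z": 12.3, "grip": 3.5}]'

```text
time: 12.45
tcp_pos: [0.4841, -0.3785, 0.0893]
orientation: [-3.141, 0.002, 3.015]
contact_force: [0.2, -0.3, -1.4]
finger_gap: 0.0394
gripper_force: 41.2
```

Request:
send_rows --steps '[{"ax": 0, "ay": 0, "az": 0, "x": 0, "y": 0, "z": 0.15, "grip": 3.5}, {"ax": 0, "ay": 0, "az": 0, "x": 0, "y": 0, "z": 0.15, "grip": 3.5}, {"ax": 0, "ay": 0, "az": 0, "x": 0, "y": 0, "z": 0.15, "grip": 3.5}]'

```text
time: 12.75
tcp_pos: [0.4841, -0.3784, 0.0875]
orientation: [-3.141, 0.001, 3.015]
contact_force: [0.6, -0.9, 3.7]
finger_gap: 0.0395
gripper_force: 41.6
```

Request:
send_rows --steps '[{"ax": 0, "ay": 0, "az": 0, "x": 0, "y": 0, "z": 0, "grip": 6.6}, {"ax": 0, "ay": 0, "az": 0, "x": 0, "y": 0, "z": 0, "grip": 6.6}, {"ax": 0, "ay": 0, "az": 0, "x": 0, "y": 0, "z": 0, "grip": 6.6}, {"ax": 0, "ay": 0, "az": 0, "x": 0, "y": 0, "z": -2, "grip": 6.6}, {"ax": 0, "ay": 0, "az": 0, "x": 0, "y": 0, "z": -5, "grip": 6.6}, {"ax": 0, "ay": 0, "az": 0, "x": 0, "y": 0, "z": -9, "grip": 6.6}, {"ax": 0, "ay": 0, "az": 0, "x": 0, "y": 0, "z": -13, "grip": 6.6}, {"ax": 0, "ay": 0, "az": 0, "x": 0, "y": 0, "z": -13, "grip": 6.6}, {"ax": 0, "ay": 0, "az": 0, "x": 0, "y": 0, "z": -13, "grip": 6.6}]'

```text
time: 13.65
tcp_pos: [0.4839, -0.3783, 0.2177]
orientation: [-3.14, 0.002, 3.015]
contact_force: [0.6, 0.5, -0.8]
finger_gap: 0.0659
gripper_force: 0.0
```

Run:
```python
from h import *
go(554.8,-54,215,191)
c=cap('wrist','w6.png'); print(big(c,'yellow',(200,95,340,420),.047))
```

```text
shift [-2.93 33.06  0.24] turn [ -0.1   0.1 -18.3] rows 6.6
(array([ 487.8, -377.7,  146.2,   62.9,  172.7]), 12693)
```

View pics/w6.png

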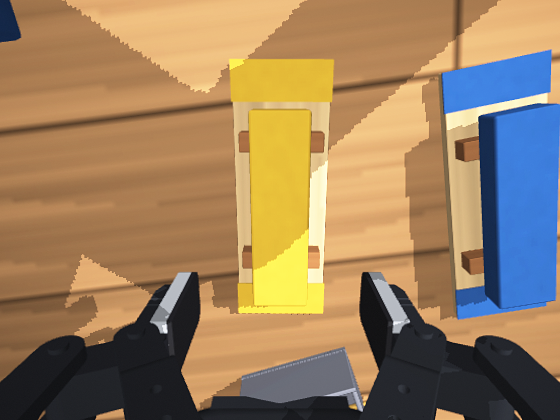

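Yellow is seated and centred at (280,205), the same as blue. Moving over red.

Request:
send_rows --steps '[{"ax": 0, "ay": 0, "az": -18.3, "x": -1.5, "y": 15, "z": 0.2, "grip": 6.6}, {"ax": 0, "ay": 0, "az": -18.3, "x": -1.5, "y": 15, "z": 0.2, "grip": 6.6}, {"ax": 0, "ay": 0, "az": -18.3, "x": -1.5, "y": 15, "z": 0.2, "grip": 6.6}, {"ax": 0, "ay": 0, "az": -18.3, "x": -2.9, "y": 33.1, "z": 0.2, "grip": 6.6}, {"ax": 0, "ay": 0, "az": -18.3, "x": -2.9, "y": 33.1, "z": 0.2, "grip": 6.6}, {"ax": 0, "ay": 0, "az": -18.3, "x": -2.9, "y": 33.1, "z": 0.2, "grip": 6.6}, {"ax": 0, "ay": 0, "az": -18.3, "x": -2.9, "y": 33.1, "z": 0.2, "grip": 6.6}, {"ax": 0, "ay": 0, "az": -18.3, "x": -2.9, "y": 33.1, "z": 0.2, "grip": 6.6}, {"ax": 0, "ay": 0, "az": -18.3, "x": -2.9, "y": 33.1, "z": 0.2, "grip": 6.6}, {"ax": 0, "ay": 0, "az": -18.3, "x": -2.9, "y": 33.1, "z": 0.2, "grip": 6.6}]'

```text
time: 14.7
tcp_pos: [0.5539, -0.0543, 0.2136]
orientation: [3.141, -0.002, -2.95]
contact_force: [-0.1, -0.7, 0.7]
finger_gap: 0.0658
gripper_force: 0.0
```

Run:
```python
from h import *
c=cap('wrist','w7.png')
print(big(c,'red',(170,60,400,400),.05),big(c,'green',(0,0,560,400),.05))
go(554.8,-54,90,191)
```

```text
(array([554.4, -55.5, 140.1,  39.9,   9.7]), 12146) (array([540.3,  31.2, 139.5,  44.2,   8.9]), 11969)
shift [-0.11  0.04 12.39] turn [ 0.  -0.1 -0.1] rows 2.5
```

View pics/w7.png

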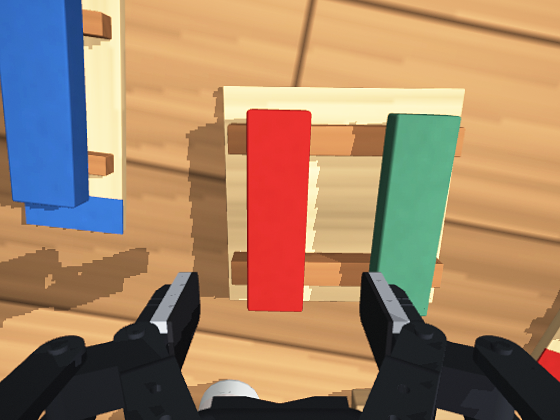

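Red is at (278,210) between the open fingers, and green at (415,212). Descending on red and gripping.

Request:
send_rows --steps '[{"ax": 0, "ay": 0, "az": 1.3, "x": 0, "y": -0.1, "z": 4, "grip": 6.6}, {"ax": 0, "ay": 0, "az": 1.3, "x": 0, "y": -0.1, "z": 7.5, "grip": 6.6}, {"ax": 0, "ay": 0, "az": 1.3, "x": 0, "y": -0.1, "z": 10, "grip": 6.6}, {"ax": 0, "ay": 0, "az": 1.3, "x": 0, "y": -0.1, "z": 11.5, "grip": 6.6}, {"ax": 0, "ay": 0, "az": 1.3, "x": 0, "y": -0.1, "z": 12.4, "grip": 6.6}, {"ax": 0, "ay": 0, "az": 1.3, "x": 0, "y": -0.1, "z": 12.4, "grip": 6.6}, {"ax": 0, "ay": 0, "az": 1.3, "x": 0, "y": -0.1, "z": 12.4, "grip": 3.5}, {"ax": 0, "ay": 0, "az": 1.3, "x": 0, "y": -0.1, "z": 12.4, "grip": 3.5}, {"ax": 0, "ay": 0, "az": 1.3, "x": 0, "y": -0.1, "z": 12.4, "grip": 3.5}, {"ax": 0, "ay": 0, "az": 1.3, "x": 0, "y": -0.1, "z": 12.4, "grip": 3.5}]'

```text
time: 15.75
tcp_pos: [0.5555, -0.0546, 0.0924]
orientation: [-3.141, 0.003, -2.972]
contact_force: [-0.2, -1.2, 6.3]
finger_gap: 0.0392
gripper_force: 42.0
```

Request:
send_rows --steps '[{"ax": 0, "ay": 0, "az": 0, "x": 0, "y": 0, "z": 0, "grip": 3.5}, {"ax": 0, "ay": 0, "az": 0, "x": 0, "y": 0, "z": -2, "grip": 3.5}, {"ax": 0, "ay": 0, "az": 0, "x": 0, "y": 0, "z": -5, "grip": 3.5}, {"ax": 0, "ay": 0, "az": 0, "x": 0, "y": 0, "z": -8, "grip": 3.5}, {"ax": 0, "ay": 0, "az": 0, "x": 0, "y": 0, "z": -12, "grip": 3.5}, {"ax": 0, "ay": 0, "az": 0, "x": 0, "y": 0, "z": -12, "grip": 3.5}, {"ax": 0, "ay": 0, "az": 0, "x": 0, "y": 0, "z": -12, "grip": 3.5}]'

```text
time: 16.45
tcp_pos: [0.5548, -0.0544, 0.2117]
orientation: [-3.141, 0.002, -2.972]
contact_force: [-0.1, -0.2, -0.1]
finger_gap: 0.0393
gripper_force: 41.2
```

Run:
```python
from h import *
go(572,236.7,211,172.5)
```

```text
shift [-6.62 28.4   0.07] turn [-0.   0.1 17.2] rows 5.8
```

Request:
send_rows --steps '[{"ax": 0, "ay": 0, "az": 3, "x": -1, "y": 4.5, "z": 0, "grip": 3.5}, {"ax": 0, "ay": 0, "az": 6, "x": -2, "y": 9, "z": 0, "grip": 3.5}, {"ax": 0, "ay": 0, "az": 9, "x": -3.1, "y": 13.5, "z": 0, "grip": 3.5}, {"ax": 0, "ay": 0, "az": 12, "x": -4.2, "y": 18, "z": 0, "grip": 3.5}, {"ax": 0, "ay": 0, "az": 15, "x": -5.2, "y": 22.5, "z": 0, "grip": 3.5}, {"ax": 0, "ay": 0, "az": 17.2, "x": -6.2, "y": 26.5, "z": 0, "grip": 3.5}, {"ax": 0, "ay": 0, "az": 17.2, "x": -6.6, "y": 28.4, "z": 0, "grip": 3.5}, {"ax": 0, "ay": 0, "az": 17.2, "x": -6.6, "y": 28.4, "z": 0, "grip": 3.5}, {"ax": 0, "ay": 0, "az": 17.2, "x": -6.6, "y": 28.4, "z": 0, "grip": 3.5}, {"ax": 0, "ay": 0, "az": 17.2, "x": -6.6, "y": 28.4, "z": 0, "grip": 3.5}]'

```text
time: 17.45
tcp_pos: [0.5717, 0.2351, 0.2102]
orientation: [-3.141, -0.001, 3.01]
contact_force: [0.0, -0.4, -0.3]
finger_gap: 0.0392
gripper_force: 41.2
```

Run:
```python
from h import *
c=cap('wrist','w8.png')
go(572,236.7,89.4,172.5)
```

```text
shift [-0.    0.17 12.11] turn [-0.  -0.  -0.1] rows 2.4
```

View pics/w8.png

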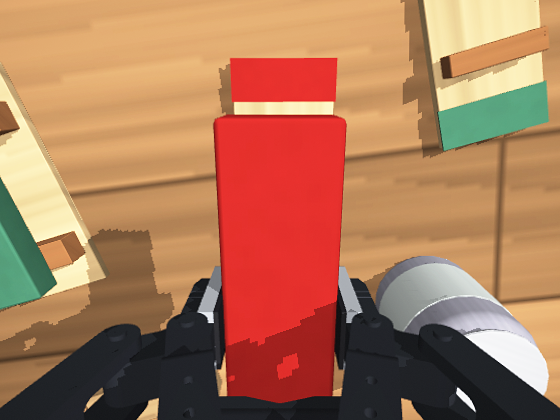

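Red is held with its end at row ~119, and the rest end is at (231..337, 58). I need about +2 mm in tool y and -1 mm in x. The tin is clear.

Request:
send_rows --steps '[{"ax": 0, "ay": 0, "az": 0, "x": -0.1, "y": 0.2, "z": 4, "grip": 3.5}, {"ax": 0, "ay": 0, "az": 0, "x": -0.1, "y": 0.2, "z": 8, "grip": 3.5}, {"ax": 0, "ay": 0, "az": 0, "x": -0.1, "y": 0.2, "z": 10, "grip": 3.5}, {"ax": 0, "ay": 0, "az": 0, "x": -0.1, "y": 0.2, "z": 11.2, "grip": 3.5}, {"ax": 0, "ay": 0, "az": 0, "x": -0.1, "y": 0.2, "z": 11.9, "grip": 3.5}, {"ax": 0, "ay": 0, "az": 0, "x": -0.1, "y": 0.2, "z": 12.1, "grip": 3.5}, {"ax": 0, "ay": 0, "az": 0, "x": -0.1, "y": 0.2, "z": 12.2, "grip": 3.5}, {"ax": 0, "ay": 0, "az": 0, "x": -0.1, "y": 0.2, "z": 12.2, "grip": 3.5}, {"ax": 0, "ay": 0, "az": 0, "x": -0.1, "y": 0.2, "z": 12.2, "grip": 3.5}]'

```text
time: 18.4
tcp_pos: [0.5733, 0.2387, 0.0898]
orientation: [3.141, 0.002, 3.011]
contact_force: [-0.2, 0.2, 1.0]
finger_gap: 0.0394
gripper_force: 41.2
```

Request:
send_rows --steps '[{"ax": 0, "ay": 0, "az": 0, "x": 0, "y": 0, "z": 0.1, "grip": 3.5}, {"ax": 0, "ay": 0, "az": 0, "x": 0, "y": 0, "z": 0.1, "grip": 3.5}, {"ax": 0, "ay": 0, "az": 0, "x": 0, "y": 0, "z": 0.1, "grip": 3.5}]'

```text
time: 18.7
tcp_pos: [0.5733, 0.2387, 0.0895]
orientation: [3.141, 0.002, 3.011]
contact_force: [-3.0, -1.0, 5.7]
finger_gap: 0.0395
gripper_force: 41.9
```

Request:
send_rows --steps '[{"ax": 0, "ay": 0, "az": 0, "x": 0, "y": 0, "z": 0, "grip": 6.6}, {"ax": 0, "ay": 0, "az": 0, "x": 0, "y": 0, "z": 0, "grip": 6.6}, {"ax": 0, "ay": 0, "az": 0, "x": 0, "y": 0, "z": 0, "grip": 6.6}, {"ax": 0, "ay": 0, "az": 0, "x": 0, "y": 0, "z": -2, "grip": 6.6}, {"ax": 0, "ay": 0, "az": 0, "x": 0, "y": 0, "z": -5, "grip": 6.6}, {"ax": 0, "ay": 0, "az": 0, "x": 0, "y": 0, "z": -9, "grip": 6.6}, {"ax": 0, "ay": 0, "az": 0, "x": 0, "y": 0, "z": -12.5, "grip": 6.6}, {"ax": 0, "ay": 0, "az": 0, "x": 0, "y": 0, "z": -12.5, "grip": 6.6}, {"ax": 0, "ay": 0, "az": 0, "x": 0, "y": 0, "z": -12.5, "grip": 6.6}]'

```text
time: 19.6
tcp_pos: [0.5731, 0.2386, 0.2135]
orientation: [3.141, 0.002, 3.011]
contact_force: [-0.5, 0.1, -0.9]
finger_gap: 0.066
gripper_force: 0.0
```

Run:
```python
from h import *
go(539,32.5,214,190)
c=cap('wrist','w9.png')
```

```text
shift [  0.7  -20.88  -0.07] turn [  0.    0.1 -17.5] rows 4.2
```

View pics/w9.png

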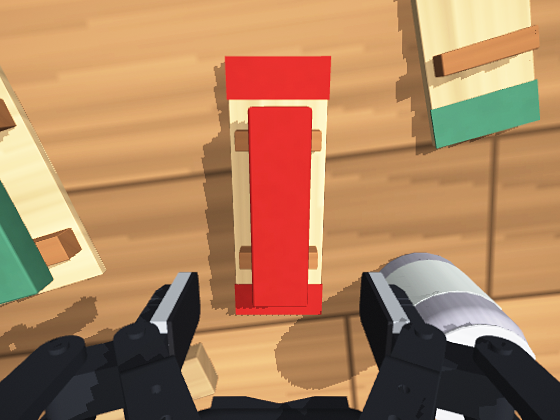

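Red is seated at (280,205), about 1 mm off centre and on both bearers. Green is next.

Request:
send_rows --steps '[{"ax": 0, "ay": 0, "az": -17.5, "x": 0.7, "y": -20.9, "z": 0, "grip": 6.6}, {"ax": 0, "ay": 0, "az": -17.5, "x": 0.7, "y": -20.9, "z": 0, "grip": 6.6}, {"ax": 0, "ay": 0, "az": -17.5, "x": 0.7, "y": -20.9, "z": 0, "grip": 6.6}, {"ax": 0, "ay": 0, "az": -17.5, "x": 0.7, "y": -20.9, "z": 0, "grip": 6.6}, {"ax": 0, "ay": 0, "az": -17.5, "x": 0.7, "y": -20.9, "z": 0, "grip": 6.6}, {"ax": 0, "ay": 0, "az": -17.5, "x": 0.7, "y": -20.9, "z": 0, "grip": 6.6}, {"ax": 0, "ay": 0, "az": -17.5, "x": 0.7, "y": -20.9, "z": 0, "grip": 6.6}, {"ax": 0, "ay": 0, "az": -17.5, "x": 0.7, "y": -20.9, "z": 0, "grip": 6.6}, {"ax": 0, "ay": 0, "az": -17.5, "x": 0.7, "y": -20.9, "z": 0, "grip": 6.6}]'

```text
time: 20.55
tcp_pos: [0.5388, 0.0335, 0.2123]
orientation: [3.141, -0.001, -2.964]
contact_force: [0.2, 0.2, 0.4]
finger_gap: 0.0657
gripper_force: 0.0
```

Run:
```python
from h import *
c=cap('wrist','w10.png')
r,n=big(c,'green',(170,60,400,400),.05);print(r,n)
go(r[0],r[1],90,r[4]+180)
```

```text
[540.   34.  139.6  39.2   8.8] 12065
shift [-0.13  0.04 12.25] turn [ 0.  -0.   1.3] rows 2.4
```

Request:
send_rows --steps '[{"ax": 0, "ay": 0, "az": 1.2, "x": -0.1, "y": 0, "z": 4, "grip": 6.6}, {"ax": 0, "ay": 0, "az": 1.2, "x": -0.1, "y": 0, "z": 7.5, "grip": 6.6}, {"ax": 0, "ay": 0, "az": 1.2, "x": -0.1, "y": 0, "z": 10, "grip": 6.6}, {"ax": 0, "ay": 0, "az": 1.2, "x": -0.1, "y": 0, "z": 11.5, "grip": 6.6}, {"ax": 0, "ay": 0, "az": 1.2, "x": -0.1, "y": 0, "z": 12.2, "grip": 6.6}, {"ax": 0, "ay": 0, "az": 1.2, "x": -0.1, "y": 0, "z": 12.2, "grip": 6.6}, {"ax": 0, "ay": 0, "az": 1.2, "x": -0.1, "y": 0, "z": 12.2, "grip": 3.5}, {"ax": 0, "ay": 0, "az": 1.2, "x": -0.1, "y": 0, "z": 12.2, "grip": 3.5}, {"ax": 0, "ay": 0, "az": 1.2, "x": -0.1, "y": 0, "z": 12.2, "grip": 3.5}, {"ax": 0, "ay": 0, "az": 1.2, "x": -0.1, "y": 0, "z": 12.2, "grip": 3.5}]'

```text
time: 21.6
tcp_pos: [0.5406, 0.0324, 0.0924]
orientation: [-3.141, 0.003, -2.988]
contact_force: [-0.4, -0.3, 6.4]
finger_gap: 0.0393
gripper_force: 41.9
```

Request:
send_rows --steps '[{"ax": 0, "ay": 0, "az": 0, "x": 0, "y": 0, "z": 0, "grip": 3.5}, {"ax": 0, "ay": 0, "az": 0, "x": 0, "y": 0, "z": -2, "grip": 3.5}, {"ax": 0, "ay": 0, "az": 0, "x": 0, "y": 0, "z": -5, "grip": 3.5}, {"ax": 0, "ay": 0, "az": 0, "x": 0, "y": 0, "z": -8, "grip": 3.5}, {"ax": 0, "ay": 0, "az": 0, "x": 0, "y": 0, "z": -12, "grip": 3.5}, {"ax": 0, "ay": 0, "az": 0, "x": 0, "y": 0, "z": -12, "grip": 3.5}, {"ax": 0, "ay": 0, "az": 0, "x": 0, "y": 0, "z": -12, "grip": 3.5}]'

```text
time: 22.3
tcp_pos: [0.54, 0.0323, 0.2117]
orientation: [-3.141, 0.002, -2.987]
contact_force: [-0.7, -0.5, -0.5]
finger_gap: 0.0394
gripper_force: 41.2
```

Run:
```python
from h import *
go(445.2,376.4,211,188.1)
```

```text
shift [ 4.09 35.45  0.05] turn [-0.   0.1  0.7] rows 7.1
```

Request:
send_rows --steps '[{"ax": 0, "ay": 0, "az": 0.7, "x": 0.5, "y": 4.5, "z": 0, "grip": 3.5}, {"ax": 0, "ay": 0, "az": 0.7, "x": 1, "y": 9, "z": 0, "grip": 3.5}, {"ax": 0, "ay": 0, "az": 0.7, "x": 1.5, "y": 13.5, "z": 0, "grip": 3.5}, {"ax": 0, "ay": 0, "az": 0.7, "x": 2, "y": 18, "z": 0, "grip": 3.5}, {"ax": 0, "ay": 0, "az": 0.7, "x": 2.6, "y": 22.5, "z": 0, "grip": 3.5}, {"ax": 0, "ay": 0, "az": 0.7, "x": 3.1, "y": 27, "z": 0, "grip": 3.5}, {"ax": 0, "ay": 0, "az": 0.7, "x": 3.6, "y": 31.5, "z": 0, "grip": 3.5}, {"ax": 0, "ay": 0, "az": 0.7, "x": 4, "y": 34.5, "z": 0, "grip": 3.5}, {"ax": 0, "ay": 0, "az": 0.7, "x": 4.1, "y": 35.4, "z": 0, "grip": 3.5}, {"ax": 0, "ay": 0, "az": 0.7, "x": 4.1, "y": 35.4, "z": 0, "grip": 3.5}]'

```text
time: 23.3
tcp_pos: [0.4441, 0.3763, 0.209]
orientation: [-3.14, -0.002, -2.998]
contact_force: [0.5, -0.7, -1.2]
finger_gap: 0.0392
gripper_force: 41.1
```

Request:
send_rows --steps '[{"ax": 0, "ay": 0, "az": 0, "x": 0, "y": 0, "z": 0, "grip": 3.5}, {"ax": 0, "ay": 0, "az": 0, "x": 0, "y": 0, "z": 0, "grip": 3.5}]'

```text
time: 23.5
tcp_pos: [0.4455, 0.3745, 0.2104]
orientation: [-3.141, -0.0, -3.001]
contact_force: [-0.3, -0.5, -0.6]
finger_gap: 0.0393
gripper_force: 41.1
```

Run:
```python
from h import *
c=cap('wrist','w11.png')
go(445.2,376.4,89.4,188.1)
```

```text
shift [ 0.    0.19 12.12] turn [-0.  -0.  -0.1] rows 2.4
```

View pics/w11.png

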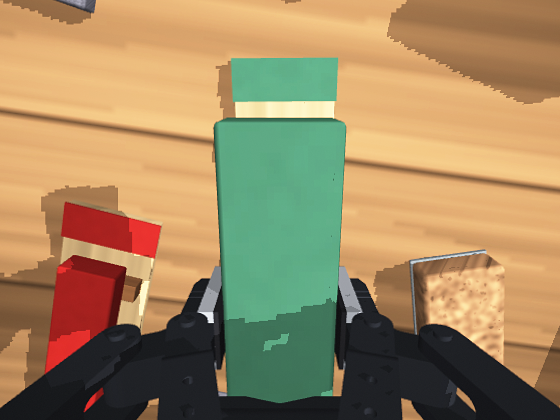

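Green is held with its end at row ~123, and the rest end is at (232..338, 58). Shifting +2 mm in y and lowering.

Request:
send_rows --steps '[{"ax": 0, "ay": 0, "az": 0, "x": 0, "y": 0.2, "z": 4, "grip": 3.5}, {"ax": 0, "ay": 0, "az": 0, "x": 0, "y": 0.2, "z": 8, "grip": 3.5}, {"ax": 0, "ay": 0, "az": 0, "x": 0, "y": 0.2, "z": 10, "grip": 3.5}, {"ax": 0, "ay": 0, "az": 0, "x": 0, "y": 0.2, "z": 11.2, "grip": 3.5}, {"ax": 0, "ay": 0, "az": 0, "x": 0, "y": 0.2, "z": 11.9, "grip": 3.5}, {"ax": 0, "ay": 0, "az": 0, "x": 0, "y": 0.2, "z": 12.1, "grip": 3.5}, {"ax": 0, "ay": 0, "az": 0, "x": 0, "y": 0.2, "z": 12.2, "grip": 3.5}, {"ax": 0, "ay": 0, "az": 0, "x": 0, "y": 0.2, "z": 12.2, "grip": 3.5}, {"ax": 0, "ay": 0, "az": 0, "x": 0, "y": 0.2, "z": 12.2, "grip": 3.5}]'

```text
time: 24.45
tcp_pos: [0.4449, 0.3781, 0.0897]
orientation: [3.141, 0.001, -3.0]
contact_force: [1.2, 0.3, -1.0]
finger_gap: 0.0398
gripper_force: 41.2
```

Request:
send_rows --steps '[{"ax": 0, "ay": 0, "az": 0, "x": 0, "y": 0, "z": 0.1, "grip": 3.5}, {"ax": 0, "ay": 0, "az": 0, "x": 0, "y": 0, "z": 0.1, "grip": 3.5}, {"ax": 0, "ay": 0, "az": 0, "x": 0, "y": 0, "z": 0.1, "grip": 3.5}]'

```text
time: 24.75
tcp_pos: [0.445, 0.3782, 0.0894]
orientation: [3.141, 0.002, -3.0]
contact_force: [-2.9, -2.1, 6.7]
finger_gap: 0.0395
gripper_force: 42.1
```

Request:
send_rows --steps '[{"ax": 0, "ay": 0, "az": 0, "x": 0, "y": 0, "z": 0, "grip": 6.6}, {"ax": 0, "ay": 0, "az": 0, "x": 0, "y": 0, "z": 0, "grip": 6.6}, {"ax": 0, "ay": 0, "az": 0, "x": 0, "y": 0, "z": 0, "grip": 6.6}, {"ax": 0, "ay": 0, "az": 0, "x": 0, "y": 0, "z": -2, "grip": 6.6}, {"ax": 0, "ay": 0, "az": 0, "x": 0, "y": 0, "z": -5, "grip": 6.6}, {"ax": 0, "ay": 0, "az": 0, "x": 0, "y": 0, "z": -9, "grip": 6.6}, {"ax": 0, "ay": 0, "az": 0, "x": 0, "y": 0, "z": -12.5, "grip": 6.6}, {"ax": 0, "ay": 0, "az": 0, "x": 0, "y": 0, "z": -12.5, "grip": 6.6}, {"ax": 0, "ay": 0, "az": 0, "x": 0, "y": 0, "z": -12.5, "grip": 6.6}]'

```text
time: 25.65
tcp_pos: [0.4448, 0.378, 0.2134]
orientation: [3.141, 0.002, -3.0]
contact_force: [-0.2, 0.1, -1.3]
finger_gap: 0.0657
gripper_force: 0.0
```

Run:
```python
from h import *
w=cap('wrist')['img'];s=cap('scene')['img']
o=np.hstack([cv2.resize(w,(400,300)),cv2.resize(s,(400,300))])
cv2.imwrite('pics/f.png',o[:,:,::-1])
```

```text
(no output)
```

View pics/f.png

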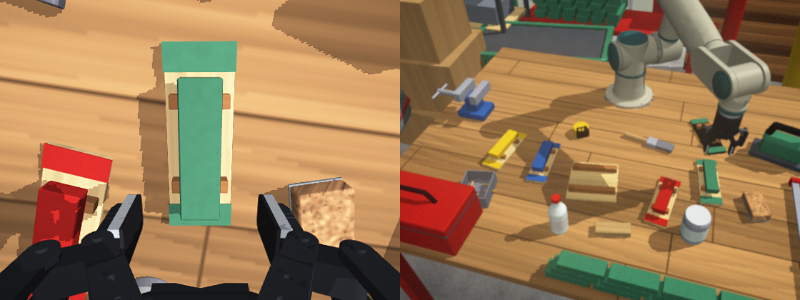

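All four slats lie on their own rests, the skid is empty, and the tin and bottle stand where they were.

```bash
python3 -c "
from cell import manip
print(manip.hand_in())"
```

```text
the job is handed in; nothing more can be done
None
```

All four slats lie flat and centred on the rests of their own colour, with the tin and bottle left standing; I handed the job in at about 26 s of the 112 s allowed.

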